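Set out the cream jars by size on the display step

TASK

Set out the four cream jars on the wooden display step in order of size: one jar standing centred on each round cork pad, the smallest next to the card stand and each one larger than the last, up to the largest at the other end. Keep the jars upright and set them down gently; do not drop them.

Things in the scene. Friction and masses are not known exactly. Their poses are not given: they have to be found in the camera images.
- jar_small: The smallest of four closed cream jars of one style: a straight upright cylinder, white glass body with a plain silvery aluminium screw lid (upper third) of the same diameter. Diameter 34 mm, overall height 34 mm. Loose, stands on the table. Origin: centre of its underside, z up along its axis.
- jar_medium: The second smallest of four closed cream jars of one style: a straight upright cylinder, white glass body with a plain silvery aluminium screw lid (upper third) of the same diameter. Diameter 43 mm, overall height 43 mm. Loose, stands on the table. Origin: centre of its underside, z up along its axis.
- jar_large: The second largest of four closed cream jars of one style: a straight upright cylinder, white glass body with a plain silvery aluminium screw lid (upper third) of the same diameter. Diameter 52 mm, overall height 53 mm. Loose, stands on the table. Origin: centre of its underside, z up along its axis.
- jar_giant: The largest of four closed cream jars of one style: a straight upright cylinder, white glass body with a plain silvery aluminium screw lid (upper third) of the same diameter. Diameter 62 mm, overall height 65 mm. Loose, stands on the table. Origin: centre of its underside, z up along its axis.
- pad_a: One of four identical thin round cork pads in a row along the display step, fixed to its top. Diameter 74 mm, 4 mm thick; neighbours are 85 to 105 mm apart centre to centre; which letter is at which place in the row is shuffled. Origin: centre of its underside; its upper face is 4 mm above.
- pad_b: One of four identical thin round cork pads in a row along the display step, fixed to its top. Diameter 74 mm, 4 mm thick; neighbours are 85 to 105 mm apart centre to centre; which letter is at which place in the row is shuffled. Origin: centre of its underside; its upper face is 4 mm above.
- pad_c: One of four identical thin round cork pads in a row along the display step, fixed to its top. Diameter 74 mm, 4 mm thick; neighbours are 85 to 105 mm apart centre to centre; which letter is at which place in the row is shuffled. Origin: centre of its underside; its upper face is 4 mm above.
- pad_d: One of four identical thin round cork pads in a row along the display step, fixed to its top. Diameter 74 mm, 4 mm thick; neighbours are 85 to 105 mm apart centre to centre; which letter is at which place in the row is shuffled. Origin: centre of its underside; its upper face is 4 mm above.
- card_stand: Small fixed card holder on one end of the display step (which end varies; a bar of soap in a paper band lies on the other end): pale wood block 24 x 50 x 14 mm with a blank white card standing in it, 44 mm wide, top 59 mm above the step. Origin: centre of its underside. About 80 mm from the centre of the nearest pad.
- display_step: Low dark wooden display step at the back of the working area, fixed: board 100 mm deep (its x) and 520 mm long (its y) on three cleats; top face 30 mm above the table. Its y axis runs along the row of pads. Origin: centre of its underside, on the table.

How it is judged (in metres and radians):
At the end, for the whole second after the job is handed in: All four jars stand upright (within 0.08 rad) and at rest on the cork pads, released, one to a pad, each within 12 mm of its pad's centre, in order of size from the smallest on the pad next to the card stand to the largest on the pad farthest from it ((horizontal distance between jar_small and pad_a below 0.012 m or horizontal distance between jar_small and pad_b below 0.012 m or horizontal distance between jar_small and pad_c below 0.012 m or horizontal distance between jar_small and pad_d below 0.012 m) and horizontal distance between jar_small and card_stand between 0.03 and 0.127 m and z of jar_small in the frame of display_step between 0.03 and 0.039 m and angle between each of jar_small, jar_medium, jar_large, jar_giant's own z axis and vertical below 0.08 rad and linear speed of each of jar_small, jar_medium, jar_large, jar_giant below 0.02 m/s and contact force between each of jar_small, jar_medium, jar_large, jar_giant and the fingers below 0.1 N and (horizontal distance between jar_medium and pad_a below 0.012 m or horizontal distance between jar_medium and pad_b below 0.012 m or horizontal distance between jar_medium and pad_c below 0.012 m or horizontal distance between jar_medium and pad_d below 0.012 m) and horizontal distance between jar_medium and card_stand between 0.127 and 0.222 m and z of jar_medium in the frame of display_step between 0.03 and 0.039 m and (horizontal distance between jar_large and pad_a below 0.012 m or horizontal distance between jar_large and pad_b below 0.012 m or horizontal distance between jar_large and pad_c below 0.012 m or horizontal distance between jar_large and pad_d below 0.012 m) and horizontal distance between jar_large and card_stand between 0.222 and 0.317 m and z of jar_large in the frame of display_step between 0.03 and 0.039 m and (horizontal distance between jar_giant and pad_a below 0.012 m or horizontal distance between jar_giant and pad_b below 0.012 m or horizontal distance between jar_giant and pad_c below 0.012 m or horizontal distance between jar_giant and pad_d below 0.012 m) and horizontal distance between jar_giant and card_stand between 0.317 and 0.42 m and z of jar_giant in the frame of display_step between 0.03 and 0.039 m); the robot touches nothing.
It fails at once if a jar is tipped more than 40 degrees (angle between any of jar_small, jar_medium, jar_large, jar_giant's own z axis and vertical above 0.7 rad).
It fails at once if a jar is dropped or flung: it moves faster than 0.7 m/s while not held (a free fall of about 25 mm) ((linear speed of jar_small above 0.7 m/s and contact force between jar_small and the fingers below 0.2 N) or (linear speed of jar_medium above 0.7 m/s and contact force between jar_medium and the fingers below 0.2 N) or (linear speed of jar_large above 0.7 m/s and contact force between jar_large and the fingers below 0.2 N) or (linear speed of jar_giant above 0.7 m/s and contact force between jar_giant and the fingers below 0.2 N)).
It also fails if it takes over 107 s, if anything falls off the work surface, if the arm or the gripper's body presses on something with over 40 N, if the wrist force passes 120 N, or if a joint passes its speed limit or range.

ROBOT

A 6-joint arm with a two-finger parallel gripper is mounted at the origin on the work surface. World frame = base frame: x ahead of the robot, y to its left, z up, the work surface at z = 0. Lengths are in m, angles in degrees, forces in N, time in s.
With the tool pointing down it reaches from about 0.3 to 0.75 m from the base axis. Payload 8.5 kg.
Tool frame: the origin (TCP) lies at the very end of the fingers, on their centre line; the grasp point (between the pads) lies 19 mm behind it (env.hold_point_z is the distance from the TCP to the grasp point, in m); z points along the fingers, y is the line along which they close (so a half turn about z gives the same grasp; the last joint's range is limited). The gripper opens to 85 mm and grips with 20 to 120 N. Pads are 22 mm wide; open, the fingers measure 114 mm over their backs; the gripper's body (76 mm by 85 mm) begins 54 mm behind the grasp point. The pads swing forward as they close: fully open they stand 13 mm farther back than shut.
Start: joints at [-80.231, 21.807, 74.336, -0, 83.858, -12.336], TCP at [0.207, -0.51, 0.231] pointing down, gripper open.
Joint ranges: [-178.18, 178.18], [-50.72, 133.34], [12.68, 142.11], [-81.47, 261.47], [9.98, 163.14], [-165.26, 165.26]. Speed limits (degrees/s): [136.94, 136.94, 180, 180, 180, 180].

INTERFACE

Orientations are given as a 3x3 rotation matrix whose columns are the frame's x, y, z axes.
In Python, from rig import env, optics gives the robot as it stands.
- The arm moves only by the shell command python3 -m jog 'ROWS' [OPENING] [FORCE]. ROWS is JSON, a list of rows, each an object with "linear": the shift along the tool's x, y, z in units of 40 mm (1.0 is 40 mm), a list of three; "roll": the turn about the tool's z in units of 5 degrees (1.0 is 5 degrees). A call has 1 to 12 rows; each row shifts and turns the commanded pose from where the row before left it, along the tool's axes as they then stand; what a row does not reach is not made up. A row lasts 1/12 s, in which the tool goes at most 41.7 mm and 7.16 degrees, less where a joint would pass 70% of its speed; a pose out of reach is approached as far as the arm can. A call is refused whole if a number of a shift passes 1 or a number of a turn 1, either way. A call with a gripper value outside its range is refused whole. OPENING is the opening, from -1 (shut) to 1 (fully open), set as the call begins (- or left out, the last holds). The fingers move at their own pace and stop on an object; FORCE is the grip in N (left out, the last holds). Time passes only in rows, so rows that do not move let the fingers close. It gives the time, the measured TCP pose, the force, the opening and the grip force at its end, in the units of the state.
- env.observe(): the state, without advancing time (a new reading comes with each control period).
- optics.get_image(name): name is "scene" or "top" or "wrist"; returns the picture (420x560x3 uint8, red, green, blue); there is no depth.
- optics.calibration(name): a dict with "fov_y" (degrees; the focal length in pixels is half the picture's height over the tangent of half this angle, whatever the lens; pixels are square), "cx", "cy" (the principal point, pixels), "T" (4x4, takes a point from camera to world coordinates). Camera axes: x right, y down, z forward; pixel columns grow to the right and rows downward; lengths in m; the calibration is good to about 2 mm. The wrist camera is an equidistant fisheye: a pixel r from the principal point sees the ray r / f radians off the axis. A picture is of the moment at which its call begins: read the wrist's pose just before it. calibration takes no time and is no camera call; for the wrist camera it gives the pose at the moment of the call.
- env.close_job(): hands the job in; it is judged then, once.
The state is a dict: "time_s": time; "q": joint angles; "qvel": joint speeds; "joint_efforts": joint torques, N m; "position": TCP position; "tool_rot": TCP orientation; "ft_force": force on the tool from outside, world axes, zero at the start; "wrist_torque": the same for the moment, N m; "grip_width": finger opening in m; "gripper_force": force on a finger pad.
Only numpy, scipy, OpenCV 4.12 (cv2) and the standard library are available. Lean on these libraries where they do the work, as an engineer would, in place of code of your own. Each camera call takes 0.05 s, during which the arm holds its last target. There are 200 camera calls.

## Working session

There is one attempt and no reset: what is moved stays moved. The work goes in short steps, Python scripts to look and compute and a shell command to move; the robot and the scene stay as the last step left them, time stands still between calls to the robot, and variables do not carry over. Pictures are saved under pics/ and viewed, at most 14 in all, crops included, and the job is handed in when it is done.

```bash
mkdir -p pics; ls; python3 - <<'E'
from rig import env, optics
import cv2
for n in("top","scene"):
    cv2.imwrite(f"pics/{n}0.png",optics.get_image(n)[:,:,::-1])
    c=optics.calibration(n);print(n,c)
s=env.observe();print(s["time_s"],s["position"],s["tool_rot"],s["grip_width"],env.hold_point_z)
E
```

```text
pics
top {'fov_y': 45.18817131052161, 'cx': 285.5524356854858, 'cy': 212.45623390912797, 'T': array([[ 8.86029194e-06, -9.81278637e-01,  1.92593447e-01,
         3.11011164e-01],
       [-9.99999586e-01, -1.83880230e-04, -8.90878980e-04,
        -9.83197316e-03],
       [ 9.09614639e-04, -1.92593359e-01, -9.81278233e-01,
         1.24102229e+00],
       [ 0.00000000e+00,  0.00000000e+00,  0.00000000e+00,
         1.00000000e+00]])}
scene {'fov_y': 51.17780674600675, 'cx': 280.03200168757905, 'cy': 207.44313890346453, 'T': array([[ 0.79779355,  0.41320579, -0.43907452,  0.94352734],
       [ 0.60291746, -0.54190962,  0.58551217, -0.54282924],
       [ 0.00399831, -0.73184352, -0.68146098,  0.67253105],
       [ 0.        ,  0.        ,  0.        ,  1.        ]])}
0.1 [ 0.20691174 -0.50931096  0.23077242] [[ 9.26505279e-01  3.76281710e-01 -2.05070375e-04]
 [ 3.76281638e-01 -9.26504380e-01  1.32765402e-03]
 [ 3.09573323e-04 -1.30724267e-03 -9.99999098e-01]] 0.08557471691200795 0.0187
```

View pics/top0.png

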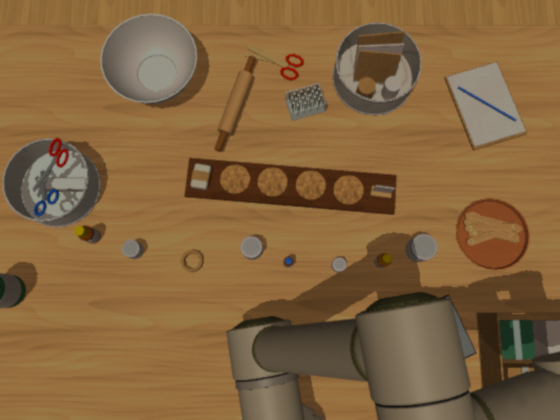

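View pics/scene0.png

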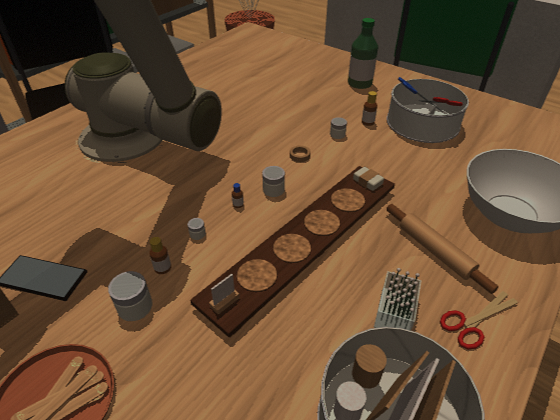

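The top view shows the pads at (235,179), (272,181), (311,185) and (348,190). The card is on the right at (382,190), which is -y. The jars are medium (132,249), large (252,247), small (339,265) and giant (424,247). The scene view agrees.

```bash
cat > h.py <<'E'
import numpy as np, cv2
from scipy.optimize import least_squares
from rig import env, optics
D=dict(small=(.034,.034),medium=(.043,.043),large=(.052,.053),giant=(.062,.065),pad=(.074,.004))
def proj(c,P,fish=False):
    T=c["T"];q=(np.atleast_2d(P)-T[:3,3])@T[:3,:3]
    f=210/np.tan(np.radians(c["fov_y"]/2))
    if fish:
        r=np.hypot(q[:,0],q[:,1]);s=np.arctan2(r,q[:,2])/np.maximum(r,1e-9);uv=q[:,:2]*s[:,None]
    else: uv=q[:,:2]/q[:,2:]
    return uv*f+[c["cx"],c["cy"]]
def cyl(xy,z0,d,h):
    a=np.linspace(0,2*np.pi,60,endpoint=False)
    r=np.c_[xy[0]+d/2*np.cos(a),xy[1]+d/2*np.sin(a)]
    return np.vstack([np.c_[r,0*a+z0],np.c_[r,0*a+z0+h]])
def sil(c,xy,z0,k,fish=False):
    h=cv2.convexHull(proj(c,cyl(xy,z0,*D[k]),fish).astype(np.float32))
    m=cv2.moments(h);return np.array([m["m10"],m["m01"]])/m["m00"],m["m00"]
def locate(c,uv,z0,k,x0=(.5,0),fish=False):
    return least_squares(lambda p:sil(c,p,z0,k,fish)[0]-uv,x0,diff_step=1e-3).x
def comp(mask,seed):
    n,l,st,ce=cv2.connectedComponentsWithStats(mask.astype(np.uint8),connectivity=4)
    d=np.hypot(*(ce-seed).T)+1e4*(st[:,4]<30);i=d.argmin();return ce[i],st[i]
E
cat > m0.py <<'E'
from h import *
S=dict(top=dict(medium=(132,249),large=(252,247),small=(339,265),giant=(424,247),p1=(348,190),p2=(311,185),p3=(272,181),p4=(235,179)),
scene=dict(medium=(339,128),large=(274,181),small=(197,230),giant=(131,297),p1=(257,275),p2=(292,247),p3=(322,221),p4=(348,199)))
for n in S:
    im=cv2.imread(f"pics/{n}0.png");c=optics.calibration(n);hsv=cv2.cvtColor(im,cv2.COLOR_BGR2HSV).astype(int)
    for k,s in S[n].items():
        K="pad" if k[0]=="p" else k
        print(n,k,hsv[s[1],s[0]],end=" ")
        if K=="pad": m=(hsv[...,2]>95)&(hsv[...,1]>60)
        else: m=hsv[...,1]<60
        w=np.zeros(m.shape,bool);w[s[1]-32:s[1]+32,s[0]-32:s[0]+32]=1
        ce,st=comp(m&w,s);xy=locate(c,ce,.03 if K=="pad" else 0,K)
        print(ce.round(1),st[4],sil(c,xy,.03 if K=="pad" else 0,K)[1].round(),xy.round(4))
E
python3 m0.py
```

```text
top medium [ 20  31 125] Traceback (most recent call last):
  File "m0.py", line 13, in <module>
    print(ce.round(1),st[4],sil(c,xy,.03 if K=="pad" else 0,K)[1].round(),xy.round(4))
                            ^^^^^^^^^^^^^^^^^^^^^^^^^^^^^^^^^^^^^^^^^^^
AttributeError: 'float' object has no attribute 'round'
```

```bash
sed -i 's/m\["m00"\]$/np.float64(m["m00"])/' h.py; python3 m0.py
```

```text
top medium [ 20  31 125] [131.5 248.8] 273 348.0 [0.4603 0.3625]
top large [ 19  28 127] [251.2 247.1] 372 428.0 [0.4632 0.0719]
top small [ 18  30 128] [338.7 264.3] 154 182.0 [ 0.4231 -0.1395]
top giant [ 19  29 124] [422.4 247.1] 588 726.0 [ 0.4628 -0.3393]
top p1 [ 16 162 137] [348.2 189.2] 696 701.0 [ 0.6068 -0.1653]
top p2 [ 16 166 135] [310.3 184.5] 702 696.0 [ 0.6188 -0.0721]
top p3 [ 16 165 139] [272.1 181.3] 694 694.0 [0.6269 0.0224]
top p4 [ 15 166 135] [234.7 178.6] 698 693.0 [0.6338 0.115 ]
scene medium [10 57 54] [338.9 122.1] 114 316.0 [0.4451 0.3901]
scene large [12 57 58] [272.7 174.5] 321 631.0 [0.4452 0.0922]
scene small [ 9 50 51] [195.5 224.8] 195 337.0 [ 0.4123 -0.1302]
scene giant [ 12  30 154] [127.8 292.4] 1285 1686.0 [ 0.4508 -0.3321]
scene p1 [ 13 153 132] [256.6 274.6] 975 1059.0 [ 0.6051 -0.1623]
scene p2 [ 14 148 134] [291.8 247.3] 817 892.0 [ 0.6173 -0.0688]
scene p3 [ 13 149 135] [321.8 221.8] 685 754.0 [0.6253 0.026 ]
scene p4 [ 14 151 133] [347.6 199.2] 587 644.0 [0.632  0.1191]
```

```bash
for t in 75 90 105; do echo T$t; sed "s/hsv\[...,1\]<60/hsv[...,1]<$t/" m0.py | python3 - | grep -v " p"; done
```

```text
T75
top medium [ 20  31 125] [131.8 248.8] 294 348.0 [0.4602 0.3617]
top large [ 19  28 127] [251.3 247.1] 390 428.0 [0.4634 0.0717]
top small [ 18  30 128] [338.8 264.3] 163 182.0 [ 0.4231 -0.1397]
top giant [ 19  29 124] [421.4 247.5] 648 725.0 [ 0.4619 -0.3368]
scene medium [10 57 54] [337.8 127.3] 281 326.0 [0.4566 0.3657]
scene large [12 57 58] [273.1 180.5] 583 651.0 [0.4597 0.0751]
scene small [ 9 50 51] [196.1 228. ] 293 342.0 [ 0.42   -0.1359]
scene giant [ 12  30 154] [130.  295.4] 1599 1702.0 [ 0.4591 -0.3339]
T90
top medium [ 20  31 125] [131.9 248.8] 307 348.0 [0.4602 0.3615]
top large [ 19  28 127] [251.2 247.1] 407 428.0 [0.4633 0.0718]
top small [ 18  30 128] [338.7 264.1] 176 182.0 [ 0.4234 -0.1396]
top giant [ 19  29 124] [421.4 247.6] 678 725.0 [ 0.4615 -0.3368]
scene medium [10 57 54] [337.9 127.4] 292 326.0 [0.4569 0.3656]
scene large [12 57 58] [273.1 180.6] 603 651.0 [0.4599 0.0748]
scene small [ 9 50 51] [196.1 228.2] 314 342.0 [ 0.4203 -0.1364]
scene giant [ 12  30 154] [130.1 295.4] 1627 1702.0 [ 0.4593 -0.3338]
T105
top medium [ 20  31 125] [131.9 248.9] 329 348.0 [0.46   0.3614]
top large [ 19  28 127] [251.2 247. ] 423 428.0 [0.4636 0.0718]
top small [ 18  30 128] [338.9 264.2] 183 182.0 [ 0.4234 -0.1399]
top giant [ 19  29 124] [421.4 247.6] 709 725.0 [ 0.4616 -0.3368]
scene medium [10 57 54] [337.9 127.5] 306 326.0 [0.4571 0.3653]
scene large [12 57 58] [273.1 180.7] 613 651.0 [0.4599 0.0747]
scene small [ 9 50 51] [196.  228.2] 322 342.0 [ 0.4203 -0.1365]
scene giant [ 12  30 154] [130.  295.4] 1656 1702.0 [ 0.4591 -0.3339]
```

```bash
cat >> h.py <<'E'
J=dict(medium=(.4585,.3634),large=(.4618,.0733),small=(.422,-.138),giant=(.4603,-.3354))
P=dict(small=(.606,-.164),medium=(.618,-.0705),large=(.626,.024),giant=(.633,.117))
def go(*xyz):
    s=env.observe();R=s["tool_rot"]
    print("t",round(s["time_s"],2),"pos",s["position"].round(4),"yaw",np.degrees(np.arctan2(R[1,0],R[0,0])).round(1),"F",s["ft_force"].round(1),"w",round(s["grip_width"],4),round(s["gripper_force"],1))
    p=s["position"]
    for q in xyz:
        print(q,"units",(R.T@(np.array(q)-p)/.04).round(2));p=np.array(q)
E
python3 -m jog '[{"linear":[0,0,0],"roll":-1},{"linear":[0,0,0],"roll":-1},{"linear":[0,0,0],"roll":-1},{"linear":[0,0,0],"roll":-1},{"linear":[0,0,0],"roll":-1},{"linear":[0,0,0],"roll":-1},{"linear":[0,0,0],"roll":-1},{"linear":[0,0,0],"roll":-1},{"linear":[0,0,0],"roll":-1},{"linear":[0,0,0],"roll":-1},{"linear":[0,0,0],"roll":-1},{"linear":[0,0,0],"roll":-1}]' 1 40
python3 -m jog '[{"linear":[0,0,0],"roll":-0.48},{"linear":[0,0,0],"roll":0},{"linear":[0,0,0],"roll":0}]'
python3 -c "
from h import *
go((*J['giant'],.2))"
```

```text
time_s: 1.1
position: [0.2069, -0.5094, 0.2309]
tool_rot: [[0.133, 0.991, -0.0], [0.991, -0.133, 0.001], [0.001, -0.0, -1.0]]
ft_force: [0.7, 0.9, -0.0]
grip_width: 0.0853
gripper_force: 0.0
time_s: 1.35
position: [0.2069, -0.5095, 0.2311]
tool_rot: [[0.097, 0.995, -0.0], [0.995, -0.097, 0.001], [0.001, -0.0, -1.0]]
ft_force: [-0.6, -0.7, -0.8]
grip_width: 0.0852
gripper_force: 0.0
t 1.35 pos [ 0.2069 -0.5095  0.2311] yaw 84.4 F [-0.6 -0.7 -0.8] w 0.0852 0.0
(0.4603, -0.3354, 0.2) units [4.95 5.88 0.78]
```

```bash
python3 -m jog '[{"linear":[0.45,0.53,0.07]},{"linear":[0.45,0.53,0.07]},{"linear":[0.45,0.53,0.07]},{"linear":[0.45,0.53,0.07]},{"linear":[0.45,0.53,0.07]},{"linear":[0.45,0.53,0.07]},{"linear":[0.45,0.53,0.07]},{"linear":[0.45,0.53,0.07]},{"linear":[0.45,0.53,0.07]},{"linear":[0.45,0.53,0.07]},{"linear":[0.45,0.53,0.07]},{"linear":[0,0,0]}]' >/dev/null
python3 -m jog '[{"linear":[0,0,0]},{"linear":[0,0,0]},{"linear":[0,0,0]}]' >/dev/null
python3 - <<'E'
from h import *
c=optics.calibration("wrist");im=optics.get_image("wrist")[:,:,::-1].copy()
cv2.imwrite("pics/w1.png",im)
print(c["fov_y"],c["cx"],c["cy"],proj(c,[(*J["giant"],.065),(*J["giant"],0)],True))
go((*J['giant'],.2))
E
```

```text
65.70646984690485 282.25352562698265 205.5009441234059 [[495.31409547  16.85391198]
 [466.85904665  27.72329984]]
t 1.4 pos [ 0.2069 -0.5095  0.2311] yaw 84.4 F [-0.3 -0.4 -0.5] w 0.0852 0.0
(0.4603, -0.3354, 0.2) units [4.95 5.88 0.78]invalid input
invalid input
```

View pics/w1.png

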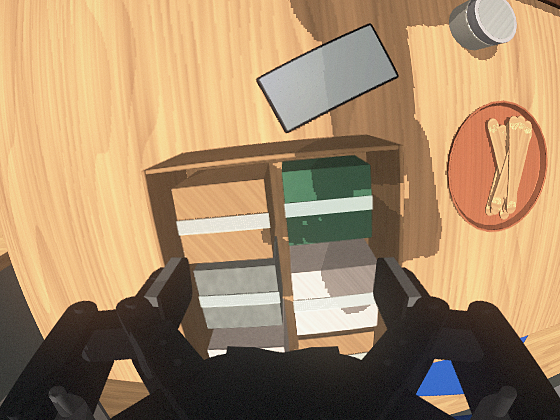

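The wrist view shows the giant jar's lid near (495,20), as predicted. The move was refused because the rows lacked "roll", so I'll resend it.

```bash
python3 -m jog '[{"linear":[0.45,0.53,0.07],"roll":0},{"linear":[0.45,0.53,0.07],"roll":0},{"linear":[0.45,0.53,0.07],"roll":0},{"linear":[0.45,0.53,0.07],"roll":0},{"linear":[0.45,0.53,0.07],"roll":0},{"linear":[0.45,0.53,0.07],"roll":0},{"linear":[0.45,0.53,0.07],"roll":0},{"linear":[0.45,0.53,0.07],"roll":0},{"linear":[0.45,0.53,0.07],"roll":0},{"linear":[0.45,0.53,0.07],"roll":0},{"linear":[0.45,0.53,0.07],"roll":0},{"linear":[0,0,0],"roll":0}]' >/dev/null
python3 -m jog '[{"linear":[0,0,0],"roll":0},{"linear":[0,0,0],"roll":0},{"linear":[0,0,0],"roll":0}]' >/dev/null
python3 - <<'E'
from h import *
c=optics.calibration("wrist");im=optics.get_image("wrist")[:,:,::-1].copy()
for z in (.065,0):
    for p in proj(c,cyl(J["giant"],z,.062,0),True)[::3]: cv2.circle(im,tuple(int(v) for v in p.round()),1,(0,0,255),-1)
cv2.imwrite("pics/w2.png",im)
go((*J['giant'],.2),(*J['giant'],.02))
E
```

```text
t 2.7 pos [ 0.4574 -0.3355  0.2007] yaw 84.4 F [-0.2  0.2 -0.2] w 0.0853 0.0
(0.4603, -0.3354, 0.2) units [0.01 0.07 0.02]
(0.4603, -0.3354, 0.02) units [0.  0.  4.5]
```

View pics/w2.png

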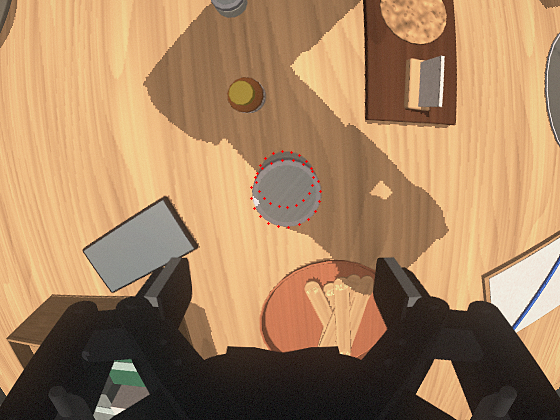

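The projected outline sits on the giant's lid at (288,190). Next I descend and grip.

```bash
python3 -m jog '[{"linear":[0,0.06,0.5],"roll":0},{"linear":[0,0,0.6],"roll":0},{"linear":[0,0,0.7],"roll":0},{"linear":[0,0,0.7],"roll":0},{"linear":[0,0,0.7],"roll":0},{"linear":[0,0,0.5],"roll":0},{"linear":[0,0,0.4],"roll":0},{"linear":[0,0,0.3],"roll":0},{"linear":[0,0,0.1],"roll":0},{"linear":[0,0,0],"roll":0},{"linear":[0,0,0],"roll":0}]' | tail -4
python3 -m jog '[{"linear":[0,0,0],"roll":0},{"linear":[0,0,0],"roll":0},{"linear":[0,0,0],"roll":0},{"linear":[0,0,0],"roll":0},{"linear":[0,0,0],"roll":0},{"linear":[0,0,0],"roll":0},{"linear":[0,0,0],"roll":0},{"linear":[0,0,0],"roll":0}]' -1 40 | tail -4
python3 -c "
from h import *
p=P['giant'];go((*J['giant'],.12),(*p,.12),(*p,.057))"
```

```text
tool_rot: [[0.097, 0.995, 0.001], [0.995, -0.097, -0.001], [-0.001, 0.001, -1.0]]
ft_force: [-0.2, -0.0, 0.9]
grip_width: 0.0856
gripper_force: 0.0
tool_rot: [[0.096, 0.995, 0.001], [0.995, -0.096, -0.002], [-0.001, 0.001, -1.0]]
ft_force: [-1.1, 0.7, 5.6]
grip_width: 0.0608
gripper_force: 43.2
t 4.28 pos [ 0.4607 -0.3355  0.0216] yaw 84.5 F [-1.1  0.7  5.6] w 0.0608 43.2
(0.4603, -0.3354, 0.12) units [-0.   -0.01 -2.46]
(0.633, 0.117, 0.12) units [ 1.167e+01  3.210e+00 -1.000e-02]
(0.633, 0.117, 0.057) units [ 0.   -0.    1.57]
```

```bash
python3 -m jog '[{"linear":[0,0,-0.2],"roll":0},{"linear":[0,0,-0.4],"roll":0},{"linear":[0,0,-0.6],"roll":0},{"linear":[0,0,-0.6],"roll":0},{"linear":[0,0,-0.6],"roll":0},{"linear":[0,0,-0.4],"roll":0},{"linear":[0,0,-0.2],"roll":0},{"linear":[0.2,0.05,0],"roll":0},{"linear":[0.4,0.1,0],"roll":0},{"linear":[0.6,0.16,0],"roll":0},{"linear":[0.6,0.16,0],"roll":0},{"linear":[0.6,0.16,0],"roll":0}]' | tail -2
python3 -m jog '[{"linear":[0.6,0.17,0],"roll":0},{"linear":[0.6,0.17,0],"roll":0},{"linear":[0.6,0.17,0],"roll":0},{"linear":[0.6,0.17,0],"roll":0},{"linear":[0.6,0.17,0],"roll":0},{"linear":[0.6,0.17,0],"roll":0},{"linear":[0.6,0.17,0],"roll":0},{"linear":[0.6,0.17,0],"roll":0},{"linear":[0.6,0.17,0],"roll":0},{"linear":[0.6,0.17,0],"roll":0},{"linear":[0.6,0.17,0],"roll":0},{"linear":[0.6,0.17,0],"roll":0}]' | tail -2
python3 -m jog '[{"linear":[0.6,0.17,0],"roll":0},{"linear":[0.6,0.17,0],"roll":0},{"linear":[0.5,0.15,0],"roll":0},{"linear":[0.3,0.1,0],"roll":0},{"linear":[0.2,0.05,0],"roll":0},{"linear":[0,0,0],"roll":0},{"linear":[0,0,0],"roll":0},{"linear":[0,0,0],"roll":0}]' | tail -2
python3 - <<'E'
from h import *
go((*P['giant'],.14),(*P['giant'],.0571))
c=optics.calibration("wrist");im=optics.get_image("wrist")[:,:,::-1].copy()
for k in P:
    for p in proj(c,cyl(P[k],.034,.074,0)[:60],True)[::3]: cv2.circle(im,tuple(int(v) for v in p.round()),1,(0,0,255),-1)
cv2.imwrite("pics/w3.png",im)
E
```

```text
grip_width: 0.0614
gripper_force: 44.0
grip_width: 0.0612
gripper_force: 44.0
grip_width: 0.0609
gripper_force: 44.0
t 6.95 pos [0.6371 0.1211 0.1403] yaw 84.4 F [ 0.7  0.2 -1.9] w 0.0609 44.0
(0.633, 0.117, 0.14) units [-0.11 -0.09  0.01]
(0.633, 0.117, 0.0571) units [0.   0.   2.07]
```

View pics/w3.png

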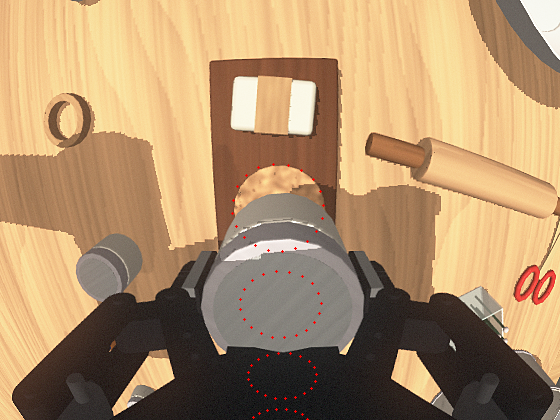

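The pad outline matches the visible cork arc at (280,165). Now I lower the jar.

```bash
python3 -m jog '[{"linear":[-0.11,-0.09,0],"roll":0},{"linear":[0,0,0.3],"roll":0},{"linear":[0,0,0.4],"roll":0},{"linear":[0,0,0.4],"roll":0},{"linear":[0,0,0.3],"roll":0},{"linear":[0,0,0.3],"roll":0},{"linear":[0,0,0.2],"roll":0},{"linear":[0,0,0.1],"roll":0},{"linear":[0,0,0.06],"roll":0},{"linear":[0,0,0.04],"roll":0},{"linear":[0,0,0],"roll":0},{"linear":[0,0,0],"roll":0}]' | tail -6
python3 -c "
from h import *
go((*P['giant'],.0556))"
```

```text
time_s: 8.0
position: [0.6337, 0.118, 0.0571]
tool_rot: [[0.096, 0.995, 0.001], [0.995, -0.096, -0.0], [0.0, 0.001, -1.0]]
ft_force: [1.3, -0.8, -2.1]
grip_width: 0.0618
gripper_force: 44.0
t 8.0 pos [0.6337 0.118  0.0571] yaw 84.5 F [ 1.3 -0.8 -2.1] w 0.0618 44.0
(0.633, 0.117, 0.0556) units [-0.03 -0.01  0.04]
```

```bash
python3 -m jog '[{"linear":[0,0,0.03],"roll":0},{"linear":[0,0,0.01],"roll":0},{"linear":[0,0,0],"roll":0},{"linear":[0,0,0],"roll":0}]' | tail -3
python3 -m jog '[{"linear":[0,0,0],"roll":0},{"linear":[0,0,0],"roll":0},{"linear":[0,0,0],"roll":0},{"linear":[0,0,0],"roll":0},{"linear":[0,0,0],"roll":0},{"linear":[0,0,-0.2],"roll":0},{"linear":[0,0,-0.4],"roll":0},{"linear":[0,0,-0.6],"roll":0},{"linear":[0,0,-0.7],"roll":0},{"linear":[0,0,-0.7],"roll":0},{"linear":[0,0,-0.6],"roll":0},{"linear":[0,0,-0.4],"roll":0}]' 1 | tail -2
python3 -c "
from h import *
go((*J['large'],.2))"
```

```text
ft_force: [-0.9, 0.0, 4.3]
grip_width: 0.0614
gripper_force: 44.4
grip_width: 0.0851
gripper_force: 0.0
t 9.33 pos [0.6338 0.1181 0.2026] yaw 84.5 F [ 0.8 -0.2  0.5] w 0.0851 0.0
(0.4618, 0.0733, 0.2) units [-1.53 -4.17  0.05]
```

```bash
python3 -m jog '[{"linear":[-0.19,-0.52,0],"roll":0},{"linear":[-0.19,-0.52,0],"roll":0},{"linear":[-0.19,-0.52,0],"roll":0},{"linear":[-0.19,-0.52,0],"roll":0},{"linear":[-0.19,-0.52,0],"roll":0},{"linear":[-0.19,-0.52,0],"roll":0},{"linear":[-0.19,-0.52,0],"roll":0},{"linear":[-0.19,-0.52,0],"roll":0},{"linear":[0,0,0],"roll":0},{"linear":[0,0,0],"roll":0},{"linear":[0,0,0],"roll":0}]' | tail -1
cat > w.py <<'E'
import sys
from h import *
k=sys.argv[1];n=sys.argv[2]
go((*J[k],.2))
c=optics.calibration("wrist");im=optics.get_image("wrist")[:,:,::-1].copy()
hs=cv2.cvtColor(im,cv2.COLOR_BGR2HSV)
s0=sil(c,J[k],0,k,True);u,v=s0[0].astype(int);m=np.zeros(hs.shape[:2],bool);m[max(v-55,0):v+55,max(u-60,0):u+60]=1
ce,st=comp(m&(hs[...,1]<95),s0[0]);xy=locate(c,ce,0,k,J[k],True)
print("pred",s0,"seen",ce,st[4],"xy",xy.round(4));go((*xy,.2))
for z in (D[k][1],0):
    for p in proj(c,cyl(xy,z,D[k][0],0)[:60],True)[::3]: cv2.circle(im,tuple(int(v) for v in p.round()),1,(0,0,255),-1)
cv2.imwrite(f"pics/{n}.png",im)
E
python3 w.py large w4
```

```text
gripper_force: 0.0
t 10.25 pos [0.4627 0.0735 0.1995] yaw 84.5 F [ 0.7 -0.1 -0.1] w 0.0852 0.0
(0.4618, 0.0733, 0.2) units [-0.01 -0.02 -0.01]
pred (array([280.9099351 , 188.13403859]), np.float64(2744.269667961751)) seen [281.94736842 189.21649869] 2679 xy [0.4627 0.0721]
t 10.3 pos [0.4628 0.0735 0.1993] yaw 84.5 F [ 0.2 -0.6  0.8] w 0.0853 0.0
(np.float64(0.4626897208432606), np.float64(0.07209215811968249), 0.2) units [-0.04  0.   -0.02]
```

View pics/w4.png

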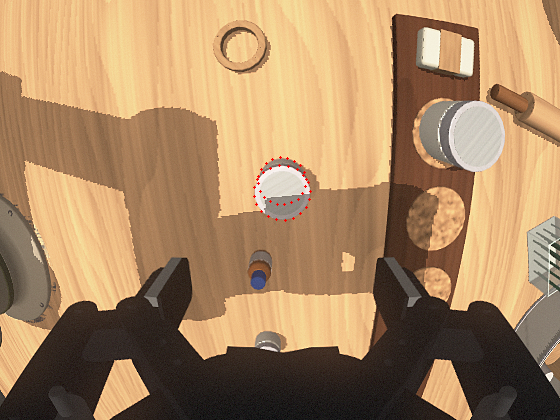

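The giant stands on its pad at (460,135), and the fitted outline sits on the large jar at (282,190). Descending to grip it.

```bash
python3 -m jog '[{"linear":[-0.03,0,0.5],"roll":0},{"linear":[0,0,0.6],"roll":0},{"linear":[0,0,0.7],"roll":0},{"linear":[0,0,0.7],"roll":0},{"linear":[0,0,0.7],"roll":0},{"linear":[0,0,0.5],"roll":0},{"linear":[0,0,0.4],"roll":0},{"linear":[0,0,0.3],"roll":0},{"linear":[0,0,0.2],"roll":0},{"linear":[0,0,0],"roll":0},{"linear":[0,0,0],"roll":0}]' | tail -3
python3 -m jog '[{"linear":[0,0,0],"roll":0},{"linear":[0,0,0],"roll":0},{"linear":[0,0,0],"roll":0},{"linear":[0,0,0],"roll":0},{"linear":[0,0,0],"roll":0},{"linear":[0,0,0],"roll":0},{"linear":[0,0,0],"roll":0},{"linear":[0,0,0],"roll":0}]' -1 40 | tail -2
python3 -c "
from h import *
p=P['large'];go((*J['large'],.14),(*p,.14),(*p,.057))"
```

```text
ft_force: [-0.3, 0.3, 0.4]
grip_width: 0.0854
gripper_force: 0.0
grip_width: 0.0511
gripper_force: 41.0
t 11.88 pos [0.4623 0.0723 0.0157] yaw 84.5 F [-0.2 -0.8  5.6] w 0.0511 41.0
(0.4618, 0.0733, 0.14) units [ 0.02 -0.01 -3.11]
(0.626, 0.024, 0.14) units [-0.83  4.2   0.01]
(0.626, 0.024, 0.057) units [-0.   -0.    2.07]
```

```bash
python3 -m jog '[{"linear":[0,0,-0.2],"roll":0},{"linear":[0,0,-0.5],"roll":0},{"linear":[0,0,-0.7],"roll":0},{"linear":[0,0,-0.7],"roll":0},{"linear":[0,0,-0.6],"roll":0},{"linear":[0,0,-0.4],"roll":0},{"linear":[-0.1,0.2,0],"roll":0},{"linear":[-0.1,0.4,0],"roll":0},{"linear":[-0.1,0.6,0],"roll":0},{"linear":[-0.1,0.6,0],"roll":0},{"linear":[-0.1,0.6,0],"roll":0},{"linear":[-0.1,0.6,0],"roll":0}]' | tail -2
python3 -m jog '[{"linear":[-0.1,0.6,0],"roll":0},{"linear":[-0.1,0.4,0],"roll":0},{"linear":[0,0.2,0],"roll":0},{"linear":[0,0,0],"roll":0},{"linear":[0,0,0],"roll":0},{"linear":[0,0,0],"roll":0}]' | tail -2
python3 -c "
from h import *
go((*P['large'],.14),(*P['large'],.0498))"
```

```text
grip_width: 0.0512
gripper_force: 42.3
grip_width: 0.051
gripper_force: 42.3
t 13.38 pos [0.6253 0.0244 0.1383] yaw 84.5 F [-0.3  0.4 -1.5] w 0.051 42.3
(0.626, 0.024, 0.14) units [-0.01  0.02 -0.04]
(0.626, 0.024, 0.0498) units [-0.    0.    2.25]
```

```bash
python3 -m jog '[{"linear":[0,0.02,0.3],"roll":0},{"linear":[0,0,0.4],"roll":0},{"linear":[0,0,0.4],"roll":0},{"linear":[0,0,0.4],"roll":0},{"linear":[0,0,0.3],"roll":0},{"linear":[0,0,0.2],"roll":0},{"linear":[0,0,0.1],"roll":0},{"linear":[0,0,0.06],"roll":0},{"linear":[0,0,0.04],"roll":0},{"linear":[0,0,0],"roll":0},{"linear":[0,0,0],"roll":0},{"linear":[0,0,0],"roll":0}]' | tail -6
python3 -c "
from h import *
go((*P['large'],.0498))"
```

```text
time_s: 14.38
position: [0.627, 0.0243, 0.0515]
tool_rot: [[0.096, 0.995, 0.001], [0.995, -0.096, -0.0], [-0.0, 0.001, -1.0]]
ft_force: [-0.2, 0.6, -1.5]
grip_width: 0.0513
gripper_force: 42.3
t 14.38 pos [0.627  0.0243 0.0515] yaw 84.5 F [-0.2  0.6 -1.5] w 0.0513 42.3
(0.626, 0.024, 0.0498) units [-0.01 -0.03  0.04]
```

```bash
python3 -m jog '[{"linear":[0,0,0.03],"roll":0},{"linear":[0,0,0.01],"roll":0},{"linear":[0,0,0],"roll":0},{"linear":[0,0,0],"roll":0}]' | tail -3
python3 -m jog '[{"linear":[0,0,0],"roll":0},{"linear":[0,0,0],"roll":0},{"linear":[0,0,0],"roll":0},{"linear":[0,0,0],"roll":0},{"linear":[0,0,0],"roll":0},{"linear":[0,0,-0.2],"roll":0},{"linear":[0,0,-0.4],"roll":0},{"linear":[0,0,-0.6],"roll":0},{"linear":[0,0,-0.7],"roll":0},{"linear":[0,0,-0.7],"roll":0},{"linear":[0,0,-0.7],"roll":0},{"linear":[0,0,-0.5],"roll":0}]' 1 | tail -2
python3 -c "
from h import *
go((*J['medium'],.2))"
```

```text
ft_force: [-0.2, 0.2, 3.5]
grip_width: 0.051
gripper_force: 42.7
grip_width: 0.0856
gripper_force: 0.0
t 15.72 pos [0.6271 0.0243 0.2048] yaw 84.5 F [ 0.2 -0.5  0.6] w 0.0856 0.0
(0.4585, 0.3634, 0.2) units [ 8.04 -5.01  0.1 ]
```

```bash
python3 -m jog '[{"linear":[0.5,-0.31,0],"roll":0},{"linear":[0.5,-0.31,0],"roll":0},{"linear":[0.5,-0.31,0],"roll":0},{"linear":[0.5,-0.31,0],"roll":0},{"linear":[0.5,-0.31,0],"roll":0},{"linear":[0.5,-0.31,0],"roll":0},{"linear":[0.5,-0.31,0],"roll":0},{"linear":[0.5,-0.31,0],"roll":0},{"linear":[0.5,-0.31,0],"roll":0},{"linear":[0.5,-0.31,0],"roll":0},{"linear":[0.5,-0.31,0],"roll":0},{"linear":[0.5,-0.31,0],"roll":0}]' | tail -1
python3 -m jog '[{"linear":[0.5,-0.31,0],"roll":0},{"linear":[0.5,-0.31,0],"roll":0},{"linear":[0.5,-0.31,0],"roll":0},{"linear":[0.5,-0.31,0.1],"roll":0},{"linear":[0,0,0],"roll":0},{"linear":[0,0,0],"roll":0},{"linear":[0,0,0],"roll":0}]' | tail -1
python3 w.py medium w5
```

```text
gripper_force: 0.0
gripper_force: 0.0
t 17.3 pos [0.4602 0.3614 0.1977] yaw 84.5 F [-0.2  0.1 -0.4] w 0.0854 0.0
(0.4585, 0.3634, 0.2) units [ 0.04 -0.05 -0.06]
pred (array([280.02577797, 184.52439263]), np.float64(1813.0545692478772)) seen [281.90852273 186.65852273] 1760 xy [0.4601 0.361 ]
t 17.35 pos [0.4604 0.3612 0.1977] yaw 84.5 F [-0.5  0.  -0.7] w 0.0853 0.0
(np.float64(0.4601293164968013), np.float64(0.36102092734923197), 0.2) units [-0.   -0.01 -0.06]
```

View pics/w5.png

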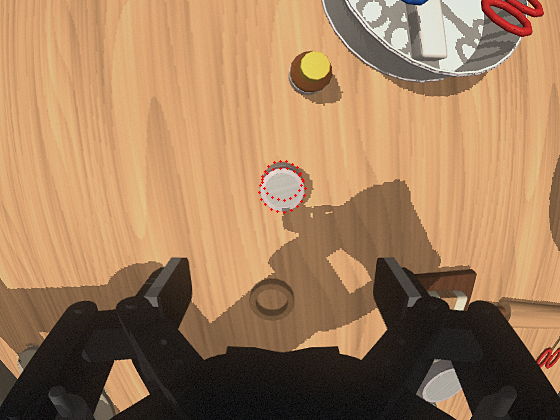

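The fitted outline sits on the medium jar at (282,187), directly under the tool, and the bottle at (313,70) is clear. Descending to grip it.

```bash
python3 -m jog '[{"linear":[0,0,0.5],"roll":0},{"linear":[0,0,0.6],"roll":0},{"linear":[0,0,0.7],"roll":0},{"linear":[0,0,0.7],"roll":0},{"linear":[0,0,0.7],"roll":0},{"linear":[0,0,0.6],"roll":0},{"linear":[0,0,0.4],"roll":0},{"linear":[0,0,0.3],"roll":0},{"linear":[0,0,0.18],"roll":0},{"linear":[0,0,0],"roll":0},{"linear":[0,0,0],"roll":0}]' | tail -3
python3 -m jog '[{"linear":[0,0,0],"roll":0},{"linear":[0,0,0],"roll":0},{"linear":[0,0,0],"roll":0},{"linear":[0,0,0],"roll":0},{"linear":[0,0,0],"roll":0},{"linear":[0,0,0],"roll":0},{"linear":[0,0,0],"roll":0},{"linear":[0,0,0],"roll":0},{"linear":[0,0,0],"roll":0}]' -1 40 | tail -2
python3 -c "
from h import *
p=P['medium'];go((*p,.17),(*p,.045))"
```

```text
ft_force: [-0.4, -0.2, 0.5]
grip_width: 0.0853
gripper_force: 0.0
grip_width: 0.0425
gripper_force: 40.4
t 19.02 pos [0.4602 0.362  0.0109] yaw 84.5 F [-1.6 -0.4  6.6] w 0.0425 40.4
(0.618, -0.0705, 0.17) units [-10.38   4.96  -3.98]
(0.618, -0.0705, 0.045) units [-0.   -0.    3.12]
```

```bash
python3 -m jog '[{"linear":[0,0,-0.2],"roll":0},{"linear":[0,0,-0.5],"roll":0},{"linear":[0,0,-0.7],"roll":0},{"linear":[0,0,-0.7],"roll":0},{"linear":[0,0,-0.7],"roll":0},{"linear":[0,0,-0.6],"roll":0},{"linear":[0,0,-0.4],"roll":0},{"linear":[0,0,-0.2],"roll":0},{"linear":[-0.2,0.1,0],"roll":0},{"linear":[-0.4,0.2,0],"roll":0},{"linear":[-0.6,0.3,0],"roll":0},{"linear":[-0.6,0.3,0],"roll":0}]' | tail -2
python3 -m jog '[{"linear":[-0.6,0.3,0],"roll":0},{"linear":[-0.6,0.3,0],"roll":0},{"linear":[-0.6,0.3,0],"roll":0},{"linear":[-0.6,0.3,0],"roll":0},{"linear":[-0.6,0.3,0],"roll":0},{"linear":[-0.6,0.3,0],"roll":0},{"linear":[-0.6,0.3,0],"roll":0},{"linear":[-0.6,0.3,0],"roll":0},{"linear":[-0.6,0.3,0],"roll":0},{"linear":[-0.6,0.3,0],"roll":0},{"linear":[-0.6,0.2,0],"roll":0},{"linear":[-0.6,0.2,0],"roll":0}]' | tail -2
python3 -m jog '[{"linear":[-0.5,0.2,0],"roll":0},{"linear":[-0.3,0.15,0],"roll":0},{"linear":[-0.2,0.1,0],"roll":0},{"linear":[0,0,0],"roll":0},{"linear":[0,0,0],"roll":0},{"linear":[0,0,0],"roll":0}]' | tail -2
python3 -c "
from h import *
p=P['medium'];go((*p,.17),(*p,.045))"
```

```text
grip_width: 0.042
gripper_force: 40.8
grip_width: 0.0419
gripper_force: 40.8
grip_width: 0.0421
gripper_force: 40.8
t 21.52 pos [ 0.6105 -0.0534  0.1699] yaw 84.6 F [-0.4 -0.5 -1.5] w 0.0421 40.8
(0.618, -0.0705, 0.17) units [-0.41  0.23 -0.  ]
(0.618, -0.0705, 0.045) units [-0.    0.    3.12]
```

```bash
python3 -m jog '[{"linear":[-0.2,0.1,0],"roll":0},{"linear":[-0.2,0.12,0.2],"roll":0},{"linear":[0,0,0.4],"roll":0},{"linear":[0,0,0.5],"roll":0},{"linear":[0,0,0.5],"roll":0},{"linear":[0,0,0.5],"roll":0},{"linear":[0,0,0.4],"roll":0},{"linear":[0,0,0.3],"roll":0},{"linear":[0,0,0.15],"roll":0},{"linear":[0,0,0.1],"roll":0},{"linear":[0,0,0.05],"roll":0},{"linear":[0,0,0],"roll":0}]' | tail -2
python3 -m jog '[{"linear":[0,0,0],"roll":0},{"linear":[0,0,0],"roll":0}]' | tail -2
python3 -c "
from h import *
p=P['medium'];go((*p,.045))"
```

```text
grip_width: 0.0422
gripper_force: 40.8
grip_width: 0.0421
gripper_force: 40.8
t 22.68 pos [ 0.6184 -0.0714  0.0468] yaw 84.5 F [ 0.4 -0.3 -0.8] w 0.0421 40.8
(0.618, -0.0705, 0.045) units [ 0.02 -0.01  0.05]
```

```bash
python3 -m jog '[{"linear":[0.02,0,0.03],"roll":0},{"linear":[0,0,0.02],"roll":0},{"linear":[0,0,0],"roll":0},{"linear":[0,0,0],"roll":0}]' | tail -3
python3 -m jog '[{"linear":[0,0,0],"roll":0},{"linear":[0,0,0],"roll":0},{"linear":[0,0,0],"roll":0},{"linear":[0,0,0],"roll":0},{"linear":[0,0,0],"roll":0},{"linear":[0,0,-0.2],"roll":0},{"linear":[0,0,-0.4],"roll":0},{"linear":[0,0,-0.6],"roll":0},{"linear":[0,0,-0.7],"roll":0},{"linear":[0,0,-0.7],"roll":0},{"linear":[0,0,-0.7],"roll":0},{"linear":[0,0,-0.5],"roll":0}]' 1 | tail -2
python3 -c "
from h import *
go((*J['small'],.2))"
```

```text
ft_force: [-1.0, 1.1, 5.4]
grip_width: 0.0419
gripper_force: 41.2
grip_width: 0.0855
gripper_force: 0.0
t 24.02 pos [ 0.6184 -0.0706  0.1996] yaw 84.5 F [ 0.6 -0.5  0.4] w 0.0855 0.0
(0.422, -0.138, 0.2) units [-2.15 -4.73 -0.02]
```

```bash
python3 -m jog '[{"linear":[-0.24,-0.525,0],"roll":0},{"linear":[-0.24,-0.525,0],"roll":0},{"linear":[-0.24,-0.525,0],"roll":0},{"linear":[-0.24,-0.525,0],"roll":0},{"linear":[-0.24,-0.525,0],"roll":0},{"linear":[-0.24,-0.525,0],"roll":0},{"linear":[-0.24,-0.525,0],"roll":0},{"linear":[-0.24,-0.525,0],"roll":0},{"linear":[-0.24,-0.525,0],"roll":0},{"linear":[0,0,0],"roll":0},{"linear":[0,0,0],"roll":0},{"linear":[0,0,0],"roll":0}]' | tail -1
python3 w.py small w6
```

```text
gripper_force: 0.0
t 25.02 pos [ 0.4222 -0.1385  0.1966] yaw 84.5 F [-0.2  0.7 -0.1] w 0.0855 0.0
(0.422, -0.138, 0.2) units [ 0.01 -0.01 -0.08]
pred (array([281.5349986 , 184.35872152]), np.float64(1104.0551970037632)) seen [282.65636704 184.42602996] 1068 xy [ 0.4231 -0.1382]
t 25.07 pos [ 0.4224 -0.1384  0.1964] yaw 84.5 F [0.3 1.2 0.2] w 0.0853 0.0
(np.float64(0.4231144355124784), np.float64(-0.13817858480783995), 0.2) units [ 0.01  0.02 -0.09]
```

View pics/w6.png

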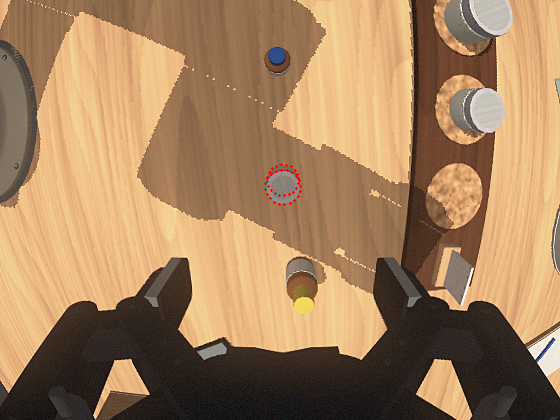

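The small jar is centred at (283,184), with both bottles about 100 mm clear. The large and medium jars stand on their pads at top right. Descending to grip it.

```bash
python3 -m jog '[{"linear":[0,0.02,0.5],"roll":0},{"linear":[0,0,0.6],"roll":0},{"linear":[0,0,0.7],"roll":0},{"linear":[0,0,0.7],"roll":0},{"linear":[0,0,0.7],"roll":0},{"linear":[0,0,0.6],"roll":0},{"linear":[0,0,0.4],"roll":0},{"linear":[0,0,0.3],"roll":0},{"linear":[0,0,0.15],"roll":0},{"linear":[0,0,0.08],"roll":0},{"linear":[0,0,0],"roll":0}]' | tail -3
python3 -m jog '[{"linear":[0,0,0],"roll":0},{"linear":[0,0,0],"roll":0},{"linear":[0,0,0],"roll":0},{"linear":[0,0,0],"roll":0},{"linear":[0,0,0],"roll":0},{"linear":[0,0,0],"roll":0},{"linear":[0,0,0],"roll":0},{"linear":[0,0,0],"roll":0},{"linear":[0,0,0],"roll":0},{"linear":[0,0,0],"roll":0}]' -1 40 | tail -2
python3 -c "
from h import *
p=P['small'];go((*p,.13),(*p,.0405))"
```

```text
ft_force: [-1.8, -0.2, -0.0]
grip_width: 0.0854
gripper_force: 0.0
grip_width: 0.0329
gripper_force: 39.2
t 26.82 pos [ 0.4227 -0.1386  0.0075] yaw 84.5 F [-0.9  0.2  5. ] w 0.0329 39.2
(0.606, -0.164, 0.13) units [-0.19  4.63 -3.06]
(0.606, -0.164, 0.0405) units [ 0.   -0.    2.24]
```

```bash
python3 -m jog '[{"linear":[0,0,-0.2],"roll":0},{"linear":[0,0,-0.5],"roll":0},{"linear":[0,0,-0.7],"roll":0},{"linear":[0,0,-0.7],"roll":0},{"linear":[0,0,-0.6],"roll":0},{"linear":[0,0,-0.4],"roll":0},{"linear":[0,0.2,0],"roll":0},{"linear":[0,0.4,0],"roll":0},{"linear":[-0.05,0.6,0],"roll":0},{"linear":[-0.05,0.6,0],"roll":0},{"linear":[-0.05,0.6,0],"roll":0},{"linear":[-0.05,0.6,0],"roll":0}]' | tail -2
python3 -m jog '[{"linear":[0,0.6,0],"roll":0},{"linear":[0,0.5,0],"roll":0},{"linear":[0,0.35,0],"roll":0},{"linear":[0,0.2,0],"roll":0},{"linear":[0,0,0],"roll":0},{"linear":[0,0,0],"roll":0},{"linear":[0,0,0],"roll":0}]' | tail -2
python3 -c "
from h import *
p=P['small'];go((*p,.13),(*p,.0415))"
```

```text
grip_width: 0.0331
gripper_force: 39.8
grip_width: 0.0325
gripper_force: 39.9
t 28.4 pos [ 0.6063 -0.1641  0.1304] yaw 84.5 F [ 0.7 -1.5 -1.1] w 0.0325 39.9
(0.606, -0.164, 0.13) units [ 0.   -0.01  0.01]
(0.606, -0.164, 0.0415) units [-0.    0.    2.21]
```

```bash
python3 -m jog '[{"linear":[0,0,0.2],"roll":0},{"linear":[0,0,0.4],"roll":0},{"linear":[0,0,0.4],"roll":0},{"linear":[0,0,0.4],"roll":0},{"linear":[0,0,0.3],"roll":0},{"linear":[0,0,0.2],"roll":0},{"linear":[0,0,0.15],"roll":0},{"linear":[0,0,0.08],"roll":0},{"linear":[0,0,0.06],"roll":0},{"linear":[0,0,0],"roll":0},{"linear":[0,0,0],"roll":0},{"linear":[0,0,0],"roll":0}]' | tail -2
python3 -c "
from h import *
p=P['small'];go((*p,.0415))"
```

```text
grip_width: 0.0329
gripper_force: 39.9
t 29.4 pos [ 0.6071 -0.1644  0.0439] yaw 84.5 F [-0.4  0.3 -0.8] w 0.0329 39.9
(0.606, -0.164, 0.0415) units [ 0.01 -0.03  0.06]
```

Next: lower the last bit, release, rise and back off to check.

```bash
python3 -m jog '[{"linear":[0,0,0.03],"roll":0},{"linear":[0,0,0.03],"roll":0},{"linear":[0,0,0],"roll":0},{"linear":[0,0,0],"roll":0}]' | tail -3
python3 -m jog '[{"linear":[0,0,0],"roll":0},{"linear":[0,0,0],"roll":0},{"linear":[0,0,0],"roll":0},{"linear":[0,0,0],"roll":0},{"linear":[0,0,0],"roll":0},{"linear":[0,0,-0.2],"roll":0},{"linear":[0,0,-0.4],"roll":0},{"linear":[0,0,-0.6],"roll":0},{"linear":[0,0,-0.7],"roll":0},{"linear":[0,0,-0.7],"roll":0},{"linear":[0,0,-0.7],"roll":0},{"linear":[0,0,-0.5],"roll":0}]' 1 | tail -2
python3 -m jog '[{"linear":[0,-0.7,-0.3],"roll":0},{"linear":[0,-0.7,-0.3],"roll":0},{"linear":[0,-0.7,-0.3],"roll":0},{"linear":[0,-0.7,-0.3],"roll":0},{"linear":[0,-0.7,0],"roll":0},{"linear":[0,-0.7,0],"roll":0},{"linear":[0,-0.7,0],"roll":0},{"linear":[0,-0.5,0],"roll":0},{"linear":[0,0,0],"roll":0},{"linear":[0,0,0],"roll":0},{"linear":[0,0,0],"roll":0}]' | tail -1
python3 - <<'E'
from h import *
go()
out=[]
for n in("top","scene"):
    c=optics.calibration(n);im=optics.get_image(n)[:,:,::-1].copy()
    for k in P:
        for z,d in((.034,.074),(.034,D[k][0]),(.034+D[k][1],D[k][0])):
            pass
    hs=cv2.cvtColor(im,cv2.COLOR_BGR2HSV)
    for k in P:
        u,v=sil(c,P[k],.034,k)[0].astype(int);m=np.zeros(hs.shape[:2],bool);m[v-25:v+25,u-25:u+25]=1
        ce,st=comp(m&(hs[...,1]<95),(u,v));print(n,k,st[4],sil(c,P[k],.034,k)[1],"off mm",((locate(c,ce,.034,k,P[k])-P[k])*1000).round(1))
    x,y=(190,130) if n=="top" else (200,120)
    cr=im[y:y+110,x:x+220] if n=="top" else im[y:y+220,x:x+220]
    out.append(cv2.resize(cr,None,fx=2.6 if n=="top" else 2.6,fy=2.6,interpolation=2))
    cv2.imwrite(f"pics/end_{n}.png",out[-1])
E
```

```text
ft_force: [-1.4, 0.9, 5.6]
grip_width: 0.0329
gripper_force: 40.3
grip_width: 0.0856
gripper_force: 0.0
gripper_force: 0.0
t 31.65 pos [ 0.3924 -0.1438  0.2415] yaw 84.5 F [-0.   0.8 -0.4] w 0.0856 0.0
top small 183 203.00906734447926 off mm [ 1.9 -1.1]
top medium 298 320.50605120300315 off mm [ 1.1 -2. ]
top large 458 475.3517811377533 off mm [ 2.5 -0.8]
top giant 678 703.2443162399577 off mm [1.9 1.5]
scene small 409 442.5132696023211 off mm [-0.9  2. ]
scene medium 592 634.5872755802702 off mm [-1.7  1.5]
scene large 1005 847.1710358487908 off mm [-0.1 15.5]
scene giant 1298 1119.3634118409827 off mm [-2. -6.]
```

View pics/end_top.png

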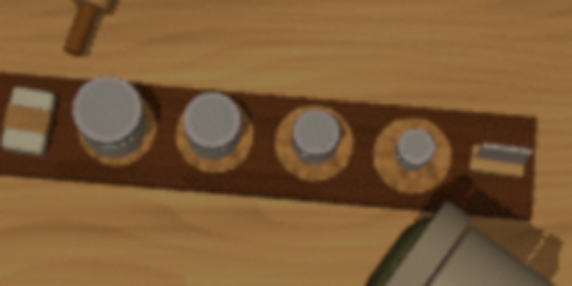

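View pics/end_scene.png

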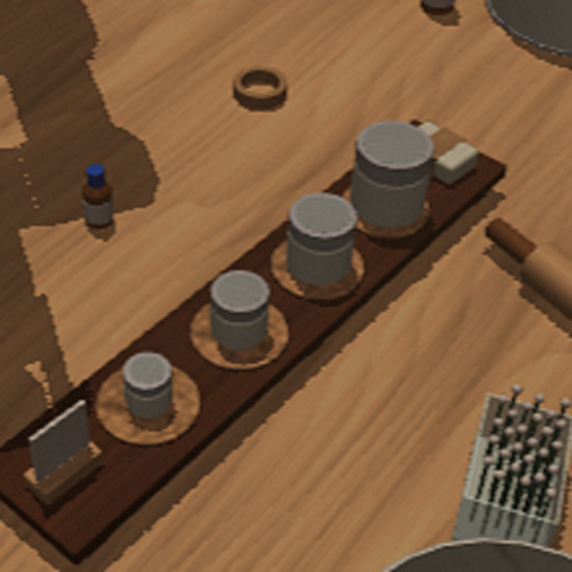

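Both views show the four jars upright and centred, within about 3 mm in the top view. They run from small at the card to giant at the soap. The larger scene offsets for the large and giant jars come from neighbouring blobs merging.

```bash
python3 -c "
from rig import env
print(env.close_job())"
```

```text
the job is handed in; nothing more can be done
None
```

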